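# Lock the shaker's hold-down bar with its hairpin clip

## Task

Secure the dishes on the yellow shaker: push the hold-down bar fully down so that the locking post comes through its fork, then take the red-handled hairpin clip from its tray, lay it flat on the bar's pad and slide it mouth first around the post's shank, under the bulge, until it snaps fully home against its nose, then let go of it. The post is adjustable, so feel for the snap and the stop; do not force the clip against the post or the bar (never more than 20 N), and leave the dishes and everything else where they are.

Things in the scene. Friction and masses are not known exactly. Their poses are not given: they have to be found in the camera images.
- shaker: yellow bench shaker, 200 mm (x) by 230 mm (y), fixed to the bench; its flat platform is 85 mm above the bench. Origin under its centre; at yaw 0 x points away from the robot; y points towards the bar's hinge. A black control panel projects 40 mm on its -x side, 40 mm high.
- bar (a joint): hinge angle (rad) of the aluminium hold-down bar: 0 fully down on its stop, grows as the free end rises. Hinge axis along shaker x at shaker (0, 95, 123) mm. The bar is 24 mm wide, 6 mm thick, reaches 197 mm towards shaker -y and ends in a forked pad. The hinge is stiff (0.3 N m) and stays where it is left.
- bar_press (a point): blue spot, 24 mm across, on the top face of the bar, 110 mm from the hinge axis: push down here with a few newtons to lower the bar. Moves with the bar; when the bar is down it is at shaker (0, -15, 126) mm.
- bar_pad (a point): middle of the top face of the pad at the bar's free end, a flat shelf 145 mm (x) by 52 mm (y) on which the clip is slid. When the bar is down this point is at shaker (-32.5, -76, 126) mm: the pad reaches from x = -105 to +40 mm. A slot, x = -18 to +18 mm, open to -y, lets the post through.
- neck (a point): nominal place of the upright steel locking post, level with the top face of the lowered bar, at shaker (0, -78, 126) mm; axes as the shaker's. The post itself was clamped up to 8 mm either way from here along shaker x, differently each time: feel for it. Its shank, 12 mm thick, is bare for 9 mm above this level; there the bulge begins. Push the clip along shaker +x.
- bulge (a point): nominal top centre of the post's bulge, 21 mm above the neck point (the post stands up to 8 mm off along shaker x). The bulge is 12 mm high and 19 mm across, its underside widening over the lowest 4 mm.
- clip: hairpin spring clip lying flat: two 5 mm steel wire arms on a red grip. Origin at its underside, centre of its seat for the shank; x points out of the mouth (the way it is pushed), z up. Arms end at x = +26 mm, mouth 27 mm wide inside; throat 5 mm wide at x = +8 mm; a solid nose at x = -6.4 mm stops the shank. 37 mm wide overall, 50 to 85 g.
- clip_grip (a point): middle of the clip's red upright tab, at clip (-40, 0, 19) mm: grasp here across clip y. The tab is 28 mm long in x, 12 mm thick in y, its top 34 mm above the clip's underside; the base below it is 18 mm wide, 6 mm high.
- clip_throat (a point): middle of the throat, at clip (8, 0, 2.5) mm. The sprung arms open here. The push rises to about 3 to 13 N until the throat is over the shank, drops suddenly as it snaps past, rises a little as the shank pushes the green tongue back, then the nose meets the shank hard: stop there. More than 20 N on shaker, post or bar spoils the clip.
- clip_tongue (a joint): how far (m) the small green sprung tongue in the clip's nose is pushed in: 0 free (tip at clip x = -2 mm), 0.003 to 0.0045 when the shank is fully home. Its spring is weak, 0.1 N per mm.
- clip_tray: low steel tray, 150 by 120 mm, walls 10 mm high, floor 3 mm above the bench, fixed; the clip lies in it. Origin under its centre.
- spare_tray: identical fixed tray with the spare parts; the two trays may stand either way round, left and right of the shaker.
- dish_low: lower of two closed clear Petri dishes, 90 mm across and 16 mm high, stacked on the middle of the shaker platform under the bar; origin under its centre. Leave alone.
- dish_high: upper Petri dish of the same stack; its top is 3 mm below the lowered bar. Leave alone.
- bench_dish: another Petri dish lying on the bench at the far side. Leave alone.
- reagent: closed amber bottle, 60 mm across, 130 mm high, at the far side. Leave alone.
- beaker: white beaker, 66 mm across, 80 mm high, at the far side. Leave alone.
- spacer: loose brass spacer ring, 36 mm across, 10 mm high, in the other tray. Leave alone.
- thumb_nut: loose black thumb nut, 30 mm across, 18 mm high, in the other tray. Leave alone.

How it is judged (in metres and radians):
On the way, in this order (a step that is already met when the one before it is completed fails the run):
1. the hold-down bar is fully down (value of joint bar below 0.04 rad), for 0.2 s.
2. the clip is snapped home on the post, flat on the lowered bar (value of joint clip_tongue above 0.0025 m and x of clip in the frame of neck between -0.011 and 0.011 m and y of clip in the frame of neck between -0.004 and 0.004 m and z of clip in the frame of neck between -0.002 and 0.004 m and angle between clip's own z axis and vertical below 0.12 rad and value of joint bar below 0.04 rad), for 0.2 s.
At the end, for the whole second after the job is handed in: The bar is down (within 0.04 rad of its stop) and the clip sits fully home on the post, let go and at rest: its tongue pushed in by more than 2.5 mm, its origin within 11 mm in x and 4 mm in y of the nominal neck point, its underside -2 to 4 mm above the bar's top face, level within 0.12 rad (all of step 2 and linear speed of clip below 0.02 m/s); the robot touches nothing.
It fails at once if the clip is pressed against the shaker, its post or its bar with more than 20 N (contact force between clip and shaker above 20 N).
It fails at once if a dish or another bystander is moved by more than 15 mm (distance of any of spacer, thumb_nut, dish_low, dish_high, bench_dish, reagent, beaker from where it was at the start of the episode above 0.015 m).
It also fails if it takes over 67 s, if anything falls off the work surface, if the arm or the gripper's body presses on something with over 40 N, if the wrist force passes 120 N, or if a joint passes its speed limit or range.

## Robot

A 7-joint arm with a two-finger parallel gripper is mounted at the origin on the work surface. World frame = base frame: x ahead of the robot, y to its left, z up, the work surface at z = 0. Lengths are in m, angles in degrees, forces in N, time in s.
With the tool pointing down it reaches from about 0.4 to 0.85 m from the base axis. Payload 4.4 kg.
Tool frame: the origin (TCP) lies on the centre line of the jaws, within the pads' length; the fingertips stand tcp_to_tips ahead of it and the grasp point (between the pads) lies 5 mm behind it (tcp_to_tips is the distance from the TCP to the fingertips, in m); z points along the fingers, y is the line along which they close (so a half turn about z gives the same grasp; the last joint's range is limited). The gripper opens to 94 mm and grips with 3 to 60 N. Pads are 16 mm wide; open, the fingers measure 119 mm over their backs; the gripper's body (75 mm by 177 mm) begins 78 mm behind the grasp point.
Start: joints at [60.86, 36.005, 2.206, 86.941, -1.547, 57.084, -1.146], TCP at [0.279, -0.587, 0.219] pointing down, gripper open.
Joint ranges: [-175.42, 175.42], [-21.48, 121.26], [-71.46, 75.88], [10.55, 141.38], [-63.04, 243.04], [13.31, 113.54], [-168.57, 168.57]. Speed limits (degrees/s): [147.25, 147.25, 180, 180, 180, 180, 180].

## Interface

Orientations are given as [roll, pitch, yaw] about the fixed x, y, z axes, in that order (R = Rz(yaw) Ry(pitch) Rx(roll)).
In Python, from station import * gives the robot as it stands.
- The arm moves only by the tool send_rows, never from a script. Its argument "motion" is a list of rows, each a list of 7 numbers: the closure, from 0 (fully open) to 1 (shut), then the shift along the tool's x, y, z in mm, then the turn, a rotation vector about the tool's x, y, z in degrees. A call has 1 to 12 rows; each row shifts and turns the commanded pose from where the row before left it, along the tool's axes as they then stand; what a row does not reach is not made up. A row lasts 1/12 s, in which the tool goes at most 41.7 mm and 7.16 degrees, less where a joint would pass 70% of its speed; a pose out of reach is approached as far as the arm can. A call is refused whole if a number of a shift passes 41.7 or a number of a turn 7.16, either way. A call with a gripper value outside its range is refused whole. The fingers move at their own pace and stop on an object; "squeeze" is the grip in N (left out, the last holds). Time passes only in rows, so rows that do not move let the fingers close. It gives the time, the measured TCP pose, the force, the opening and the grip force at its end, in the units of the state.
- observe(): the state, without advancing time (a new reading comes with each control period).
- capture(name): name is "side" or "top"; returns the picture (480x640x3 uint8, red, green, blue); there is no depth.
- camera_info(name): a dict with "vfov" (degrees; the focal length in pixels is half the picture's height over the tangent of half this angle, whatever the lens; pixels are square), "cx", "cy" (the principal point, pixels), "distortion" ([k1, k2, p1, p2, k3] as OpenCV has them; the pictures are not rectified), "view" (4x4, takes a point from world to camera coordinates). Camera axes: x right, y up, looking along -z (the intrinsics and any distortion apply to the point x, -y, -z); pixel columns grow to the right and rows downward; lengths in m; the calibration is good to about 2 mm. A picture is of the moment at which its call begins. camera_info takes no time and is no camera call.
- sign_off(): hands the job in; it is judged then, once.
Trained networks look in the newest picture that a camera, given by its name, has taken for a name from the list of things; names that differ only in an ending like _2 or _b are one class to them, and where a whole thing is asked for, a point or a joint stands for the part that bears it (a point fixed in the world has none). Each returns a list of dicts, best first, with "p" (0 to 1); they miss things now and then, are a little off and sometimes report something else, mostly with a low value. They report only what shows in the picture. A call takes as long as a camera call.
- search_frame(camera, name): "extent" ([centre column, centre row, width, height] in pixels, round what is visible of it).
- regions_of(camera, name): "region" (480x640 bool, what is visible of it) and "extent" ([centre column, centre row, width, height] in pixels, round what is visible of it).
- landmark_of(camera, name): "uv" ([column, row] in pixels: a listed point, or the origin of a listed thing).
The state is a dict: "time_s": time; "qpos": joint angles; "joint_velocities": joint speeds; "effort": joint torques, N m; "tcp_pos": TCP position; "tool_rot": TCP orientation; "wrist_force": force on the tool from outside, world axes, zero at the start; "wrist_torque": the same for the moment, N m; "width": finger opening in m; "grip_force": force on a finger pad.
Only numpy, scipy, OpenCV 4.12 (cv2) and the standard library are available. Lean on these libraries where they do the work, as an engineer would, in place of code of your own. Each camera call takes 0.05 s, during which the arm holds its last target. There are 200 camera calls.

## Working session

There is one attempt and no reset: what is moved stays moved. The work goes in short steps, Python scripts to look and compute and a tool call to move; the robot and the scene stay as the last step left them, time stands still between calls to the robot, and variables do not carry over. Pictures are saved under pics/ and viewed, at most 10 in all, crops included, and the job is handed in when it is done.

Besides the shell and the picture viewer there is one more tool, called after "Call:" by a JSON object that holds its "fn" and its "kwargs", one argument or row to a line. send_rows: Moves the arm, as the interface text tells. Its arguments: {"type":"object","properties":{"motion":{"type":"array","items":{"type":"array","items":{"type":"number"}}},"squeeze":{"type":"number"}},"required":["motion"]}

```bash
ls; mkdir -p pics
python3 - <<'E'
from station import *
import cv2
s=observe();print(s)
for n in("side","top"):
    im=capture(n);cv2.imwrite(f"pics/{n}0.png",im[:,:,::-1]);print(n,camera_info(n))
    for t in("shaker","bar_press","bar_pad","neck","bulge","clip","clip_grip","clip_throat","clip_tray","spare_tray"):
        r=landmark_of(n,t);print(t,[(x["uv"],round(x["p"],2)) for x in r[:2]])
E
```

```text
pics
{'time_s': 0.0, 'qpos': array([60.85981939, 36.05559222,  2.20285342, 86.9956002 , -1.5477363 ,
       57.08435289, -1.14622576]), 'joint_velocities': array([ 0.01182112, -0.00940755,  0.02502619,  0.13352199, -0.04362866,
        0.04235286, -0.04143657]), 'effort': array([ 1.31313864e-03, -5.49726033e+01,  1.14379026e+00, -1.86631233e+01,
       -5.22769347e-02,  2.34655029e-02,  1.21423245e-04]), 'tcp_pos': array([ 0.27825434, -0.58672152,  0.21859402]), 'tool_rot': array([-1.79894135e+02,  7.64737362e-04,  2.53691755e+01]), 'wrist_force': array([ 0.35099697, -0.20689542,  0.30388463]), 'wrist_torque': array([-0.07867099, -0.03778056,  0.03085048]), 'grip_force': 0.0, 'width': 0.09405710635780812}
side {'vfov': 57.81562809243568, 'cx': 322.74102637960067, 'cy': 237.26759289686638, 'distortion': array([-0.04242673,  0.        ,  0.        ,  0.        ,  0.        ]), 'view': array([[ 0.95774867, -0.28677091, -0.02190715, -0.57342857],
       [ 0.19039361,  0.57509084,  0.79562604, -0.19268169],
       [-0.2155638 , -0.76618077,  0.60539184, -0.82030746],
       [ 0.        , 
[... 571 characters left out ...]
ay([0.06575443, 0.        , 0.        , 0.        , 0.        ]), 'view': array([[ 0.01523944, -0.99986139,  0.0067055 , -0.00546947],
       [ 0.98582191,  0.01614554,  0.16701642, -0.62943517],
       [-0.16710153,  0.0040652 ,  0.98593131, -1.20323893],
       [ 0.        ,  0.        ,  0.        ,  1.        ]])}
shaker [([318.4, 279.8], 0.75), ([467.8, 210.9], 0.55)]
bar_press [([318.5, 271.6], 0.82)]
bar_pad [([353.8, 278.2], 0.94)]
neck [([359.3, 262.8], 0.97)]
bulge [([356.6, 262.4], 0.76), ([321.6, 173.8], 0.2)]
clip [([182.2, 308.7], 0.65)]
clip_grip [([184.6, 324.8], 0.71)]
clip_throat [([182.7, 307.0], 0.57)]
clip_tray [([175.3, 313.9], 0.76)]
spare_tray [([467.6, 316.2], 0.83)]
```

View pics/side0.png

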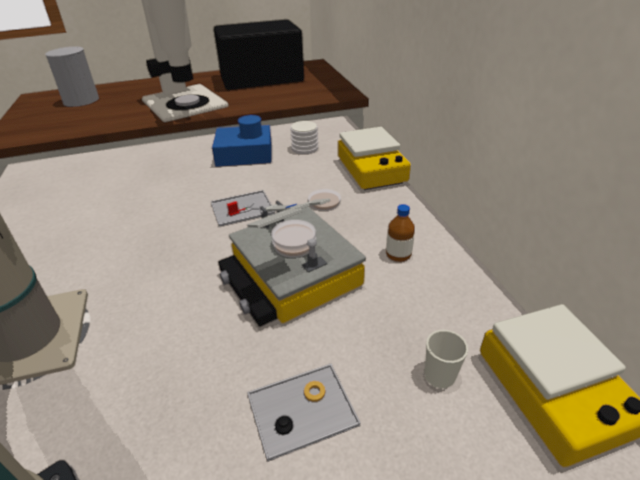

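View pics/top0.png

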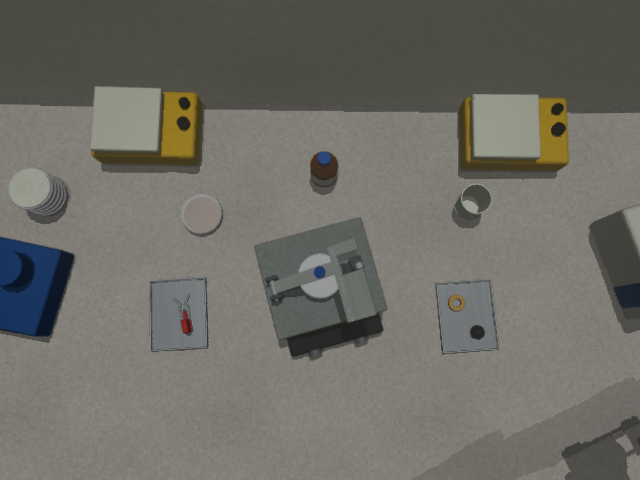

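Side: bar raised over the shaker, clip (red, 235,208) in the far-left tray. Top: shaker around (320,280) with yaw about +14°, post at (356,264), clip at (185,315) with mouth up, i.e. towards +x.

```bash
cat > h.py <<'E'
import numpy as np, cv2
from station import *
def cam(n):
    i=camera_info(n); f=240/np.tan(np.radians(i["vfov"]/2))
    K=np.array([[f,0,i["cx"]],[0,f,i["cy"]],[0,0,1]]); V=np.array(i["view"])
    return K,np.array(i["distortion"]),np.diag([1,-1,-1])@V[:3,:3],np.array([1,-1,-1])*V[:3,3]
def ray(n,uv):
    K,d,R,t=cam(n); u=cv2.undistortPoints(np.array([[uv]],float),K,d)[0,0]
    return -R.T@t, R.T@np.array([u[0],u[1],1])
def onz(n,uv,z):
    c,v=ray(n,uv); return c+v*(z-c[2])/v[2]
def tri(a,b):
    (c1,v1),(c2,v2)=ray("side",a),ray("top",b)
    A=np.stack([v1,-v2],1); s=np.linalg.lstsq(A,c2-c1,rcond=None)[0]
    p,q=c1+s[0]*v1,c2+s[1]*v2; return (p+q)/2,np.linalg.norm(p-q)
def proj(n,P):
    K,d,R,t=cam(n); return cv2.projectPoints(np.array(P,float).reshape(-1,1,3),cv2.Rodrigues(R)[0],t,K,d)[0].reshape(-1,2)
E
python3 - <<'E'
from h import *
np.set_printoptions(precision=4,suppress=True)
print("neck/bulge tri",tri((313.1,241.7),(356.6,262.4)),tri((312.7,244.4),(359.3,262.8)))
print("press",tri((289.6,203.9),(318.5,271.6)),"grip",tri((229.5,207.6),(184.6,324.8)))
print("grip z.022",onz("top",(184.6,324.8),.022),onz("side",(229.5,207.6),.022))
print("throat",onz("top",(182.7,307),.0055),"clip",onz("top",(182.2,308.7),.003), onz("side",(248.4,208.8),.003))
im=cv2.imread("pics/top0.png")
a=cv2.resize(im[205:365,240:400],None,fx=3.7,fy=3.7,interpolation=cv2.INTER_CUBIC)[:590]
b=cv2.resize(im[285:345,160:210],None,fx=4,fy=4,interpolation=cv2.INTER_CUBIC)
c=np.zeros((592,800,3),np.uint8);c[:a.shape[0],:a.shape[1]]=a;c[:b.shape[0],595:795]=b
cv2.imwrite("pics/crop1.png",c)
E
```

```text
neck/bulge tri (array([ 0.5666, -0.0562,  0.1368]), np.float64(0.0009883072771594702)) (array([ 0.5652, -0.0615,  0.1349]), np.float64(0.0028442549878393646))
press (array([0.5421, 0.0182, 0.1808]), np.float64(0.0015747306008501076)) grip (array([0.4391, 0.301 , 0.0181]), np.float64(0.008766146314555244))
grip z.022 [0.4435 0.3001 0.022 ] [0.4346 0.2947 0.022 ]
throat [0.4815 0.3101 0.0055] clip [0.478  0.3116 0.003 ] [0.4829 0.3027 0.003 ]
```

View pics/crop1.png

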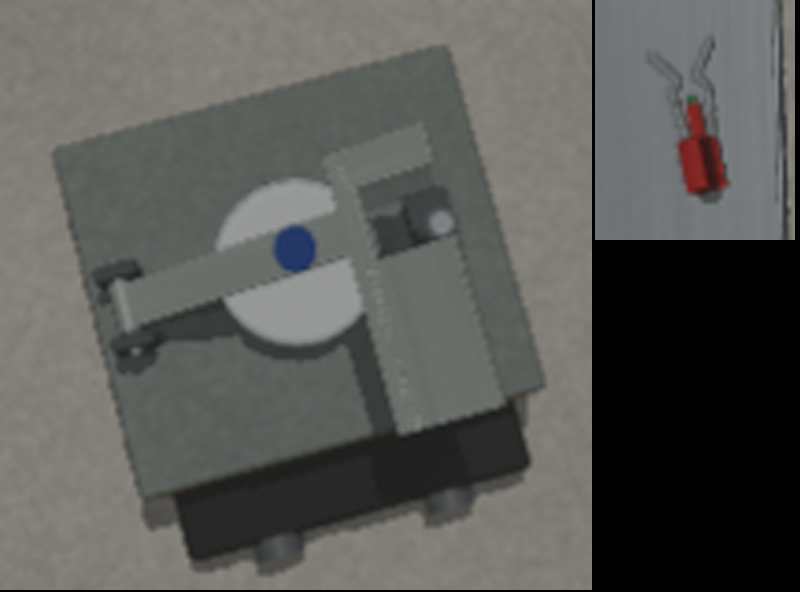

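The crop shows the platform corners at crop pixels (54,150), (447,45), (544,386), (147,497); post top at (441,222); the clip's mouth points up and slightly left, arm tips at (652,55) and (710,40).

Run:
```python
from h import *
from scipy.optimize import least_squares
np.set_printoptions(precision=4,suppress=True)
px=np.array([[54,150],[447,45],[544,386],[147,497]])/3.7+[240,205]-.37
W=np.array([onz("top",p,.085)[:2] for p in px]); L=np.array([[.1,.115],[.1,-.115],[-.1,-.115],[-.1,.115]])
def T(q,P):
    c,s=np.cos(q[2]),np.sin(q[2]); return P@np.array([[c,s],[-s,c]])+q[:2]
r=least_squares(lambda q:(T(q,L)-W).ravel(),[.5,0,.25]); q=r.x
print("shaker",q[:2],np.degrees(q[2]),"res mm",r.fun*1e3)
for n,p,z in(("neck",(0,-.078),.126),("press",(0,-.015),.126),("hinge",(0,.095),.123)):print(n,T(q,np.array(p)),z)
b=np.array([441,222])/3.7+[240,205]-.37
w=onz("top",b,.147)[:2];c,s=np.cos(q[2]),np.sin(q[2])
print("post top in shaker",np.array([[c,s],[-s,c]])@(w-q[:2]))
for uv in((356.6,262.4),b):
  print("post side check",tri((313.1,241.7),uv))
# clip
f=lambda x,y:np.array([x-595,y])/4+[160,285]-.4
tips=[onz("top",f(*p),.0055) for p in((652,55),(710,40))]
tong=onz("top",f(692,100),.006); th=[onz("top",f(*p),.0055) for p in((682,82),(697,80))]
tab=onz("top",f(694,165),.037)
print("tips",tips,"tongue",tong,"throat",np.mean(th,0),"tabtop",tab)
im=capture("top")
for n in("top","side"):
  if n=="side":im=capture(n)
  hsv=cv2.cvtColor(im,cv2.COLOR_RGB2HSV); m=((hsv[...,0]<8)|(hsv[...,0]>172))&(hsv[...,1]>150)&(hsv[...,2]>70)
  if n=="top": m[:, :150]=0;m[:,220:]=0
  else: m[:, :215]=0;m[:,270:]=0;m[:190]=0;m[225:]=0
  ys,xs=np.nonzero(m);print(n,len(xs),xs.min(),xs.max(),ys.min(),ys.max(),cv2.minAreaRect(np.stack([xs,ys],1).astype(np.float32)))
  # compare model: tab for guesses
  np.save(f"m_{n}.npy",m)
def fit(q):
  out=[]
  for n in("top","side"):
    m=np.load(f"m_{n}.npy");
    # convex hull of tab+base+nose
    c,s=np.cos(q[2]),np.sin(q[2]);R=np.array([[c,-s,0],[s,c,0],[0,0,1]])
    P=[(x,y,z) for x in(-.054,-.026) for y in(-.006,.006) for z in(0.005,.034)]
    P=proj(n,np.array(P)@R.T+[q[0],q[1],.003])
    img=np.zeros((480*8,640*8),np.uint8);cv2.fillConvexPoly(img,cv2.convexHull(((P+.5)*8).astype(np.int32)),255)
    a=cv2.resize(img,(640,480),interpolation=cv2.INTER_AREA)/255.
    out.append(np.abs(a-m).sum())
  return sum(out)
from scipy.optimize import minimize
x0=np.array([.48,.309,np.radians(10)])
r=minimize(lambda d:fit(x0+d*[.003,.003,.08]),[0,0,0],method="Nelder-Mead",options=dict(initial_simplex=[[0,0,0],[1,0,0],[0,1,0],[0,0,1]]))
v=x0+r.x*[.003,.003,.08];print("clip fit",v[:2],np.degrees(v[2]),r.fun,"grip",v[:2]-.04*np.array([np.cos(v[2]),np.sin(v[2])]))
```

```text
shaker [0.543 0.015] 16.293553506452856 res mm [ 0.5603  1.1132  1.6734 -0.7441 -0.4126 -2.7251 -1.8211  2.356 ]
neck [ 0.5649 -0.0598] 0.126
press [0.5472 0.0006] 0.126
hinge [0.5164 0.1062] 0.123
post top in shaker [-0.0033 -0.0772]
post side check (array([ 0.5666, -0.0562,  0.1368]), np.float64(0.0009883072771594702))
post side check (array([ 0.5637, -0.0606,  0.1404]), np.float64(0.0026517820919127926))
tips [array([0.4998, 0.3301, 0.0055]), array([0.5082, 0.2996, 0.0055])] tongue [0.476  0.3072 0.006 ] throat [0.4861 0.3093 0.0055] tabtop [0.441 0.297 0.037]
top 110 181 191 311 332 ((185.08824157714844, 321.35296630859375), (20.615528106689453, 9.216353416442871), 75.96376037597656)
side 112 228 243 202 214 ((234.59999084472656, 207.29998779296875), (11.700427055358887, 14.862703323364258), 71.56504821777344)
clip fit [0.4824 0.3065] 14.067569907234462 125.51764705882354 grip [0.4436 0.2967]
```

```bash
python3 -c "
import station
from station import *
print(tcp_to_tips,observe()['time_s'])"
```

```text
0.014 1.2
```

Call:
{"fn": "send_rows", "kwargs": {
  "motion": [
    [1,0,0,-35,0,0,4.7],
    [1,0,0,-35,0,0,4.7],
    [1,21,-24.5,0,0,0,0],
    [1,21,-24.5,0,0,0,0],
    [1,21,-24.5,0,0,0,0],
    [1,21,-24.5,0,0,0,0],
    [1,21,-24.5,0,0,0,0],
    [1,21,-24.5,0,0,0,0],
    [1,21,-24.5,0,0,0,0],
    [1,21,-24.5,0,0,0,0],
    [1,21,-24.5,0,0,0,0],
    [1,21,-24.5,0,0,0,0]
  ],
  "squeeze": 20
}}

```text
time_s: 2.2
tcp_pos: [0.4135, -0.2925, 0.2897]
tool_rot: [180.0, -0.0, 16.0]
wrist_force: [0.2, -0.2, 0.2]
width: 0.0172
grip_force: 0.0
```

Call:
{"fn": "send_rows", "kwargs": {
  "motion": [
    [1,21,-24.5,0,0,0,0],
    [1,21,-24.5,0,0,0,0],
    [1,21,-24.5,0,0,0,0],
    [1,21,-24.5,0,0,0,0],
    [1,21,-24.5,0,0,0,0],
    [1,21,-24.5,0,0,0,0],
    [1,21,-24.5,0,0,0,0],
    [1,21,-24.5,0,0,0,0],
    [1,21,-24.5,0,0,0,0],
    [1,21,-24.5,0,0,0,0],
    [1,0,0,0,0,0,0],
    [1,0,0,0,0,0,0]
  ]
}}

```text
time_s: 3.2
tcp_pos: [0.5479, 0.0014, 0.2893]
tool_rot: [-180.0, -0.0, 16.2]
wrist_force: [-0.3, -1.0, 0.8]
width: 0.0003
grip_force: 0.0
```

Call:
{"fn": "send_rows", "kwargs": {
  "motion": [
    [1,0,0,25,0,0,0],
    [1,0,0,25,0,0,0],
    [1,0,0,20,0,0,0],
    [1,0,0,10,0,0,0],
    [1,0,0,10,0,0,0],
    [1,0,0,10,0,0,0],
    [1,0,0,10,0,0,0],
    [1,0,0,10,0,0,0],
    [1,0,0,10,0,0,0],
    [1,0,0,8,0,0,0],
    [1,0,0,6,0,0,0],
    [1,0,0,0,0,0,0]
  ]
}}

```text
time_s: 4.2
tcp_pos: [0.5466, -0.0005, 0.1441]
tool_rot: [-180.0, 0.1, 16.0]
wrist_force: [-0.5, 0.4, 0.1]
width: 0.0004
grip_force: 0.0
```

Call:
{"fn": "send_rows", "kwargs": {
  "motion": [
    [1,0,0,3,0,0,0],
    [1,0,0,1,0,0,0],
    [1,0,0,1,0,0,0],
    [1,0,0,0,0,0,0]
  ]
}}

```text
time_s: 4.53
tcp_pos: [0.5476, -0.0006, 0.1406]
tool_rot: [-180.0, -0.0, 16.0]
wrist_force: [-0.6, 0.0, -0.5]
width: 0.0003
grip_force: 0.0
```

Call:
{"fn": "send_rows", "kwargs": {
  "motion": [
    [1,0,0,0.7,0,0,0],
    [1,0,0,0.7,0,0,0],
    [1,0,0,0,0,0,0]
  ]
}}

```text
time_s: 4.78
tcp_pos: [0.5478, -0.0006, 0.1402]
tool_rot: [180.0, -0.1, 16.0]
wrist_force: [-1.6, -0.3, 8.5]
width: 0.0003
grip_force: 3.9
```

Run:
```python
from h import *
im=capture("side");cv2.imwrite("pics/side1.png",cv2.resize(im[140:300,200:400],None,fx=4,fy=3.7,interpolation=cv2.INTER_CUBIC)[:,:,::-1])
print(observe()["wrist_force"],observe()["tcp_pos"])
```

```text
[-2.79959699  0.02524965  8.36533994] [ 0.54779601 -0.00055249  0.14023732]
```

View pics/side1.png

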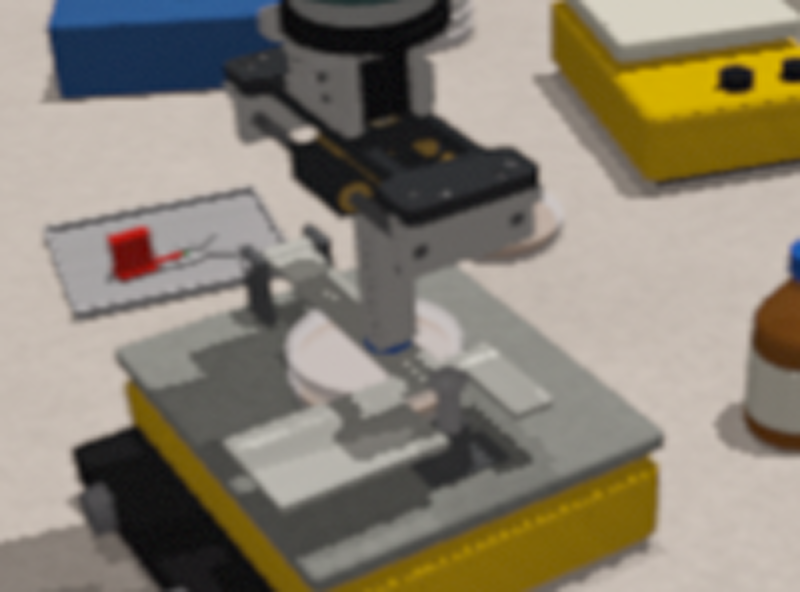

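Bar is down on its stop (tips at z = 0.126, 8.5 N). Now to the clip.

Call:
{"fn": "send_rows", "kwargs": {
  "motion": [
    [1,0,0,0,0,0,0],
    [1,0,0,-20,0,0,0],
    [0.5,0,0,-30,0,0,0],
    [0.5,0,0,-30,0,0,0],
    [0.5,-2,-30,0,0,0,0],
    [0.5,-2,-30,0,0,0,0],
    [0.5,-2,-30,0,0,0,0],
    [0.5,-2,-30,0,0,0,0],
    [0.5,-2,-30,0,0,0,0],
    [0.5,-2,-30,0,0,0,0],
    [0.5,-2,-30,0,0,0,0],
    [0.5,-2,-30,0,0,0,0]
  ]
}}

```text
time_s: 5.83
tcp_pos: [0.4655, 0.227, 0.2194]
tool_rot: [-180.0, -0.0, 16.0]
wrist_force: [0.8, 0.5, -1.0]
width: 0.0471
grip_force: 0.0
```

Call:
{"fn": "send_rows", "kwargs": {
  "motion": [
    [0.5,-2,-30,30,0,0,0],
    [0.5,-2,-30,30,0,0,0],
    [0.5,0,-15,30,0,0,0],
    [0.5,0,0,20,0,0,0],
    [0.5,0,0,20,0,0,0],
    [0.5,0,0,0,0,0,0]
  ]
}}

```text
time_s: 6.33
tcp_pos: [0.4397, 0.2946, 0.087]
tool_rot: [179.9, 0.3, 16.0]
wrist_force: [-0.6, -0.3, -0.2]
width: 0.0471
grip_force: 0.0
```

Run:
```python
from h import *
print(observe()["tcp_pos"])
im=capture("top")
im2=capture("side")
a=cv2.resize(im[205:365,240:400],None,fx=3.7,fy=3.7,interpolation=cv2.INTER_CUBIC)[:590]
b=cv2.resize(im2[180:240,210:260],None,fx=4,fy=4,interpolation=cv2.INTER_CUBIC)
d=cv2.resize(im[285:345,160:210],None,fx=4,fy=4,interpolation=cv2.INTER_CUBIC)
c=np.zeros((592,800,3),np.uint8);c[:a.shape[0],:a.shape[1]]=a;c[:240,595:795]=b;c[260:500,595:795]=d
cv2.imwrite("pics/crop2.png",c[:,:,::-1])
```

```text
[0.43967726 0.29458859 0.08704846]
```

View pics/crop2.png

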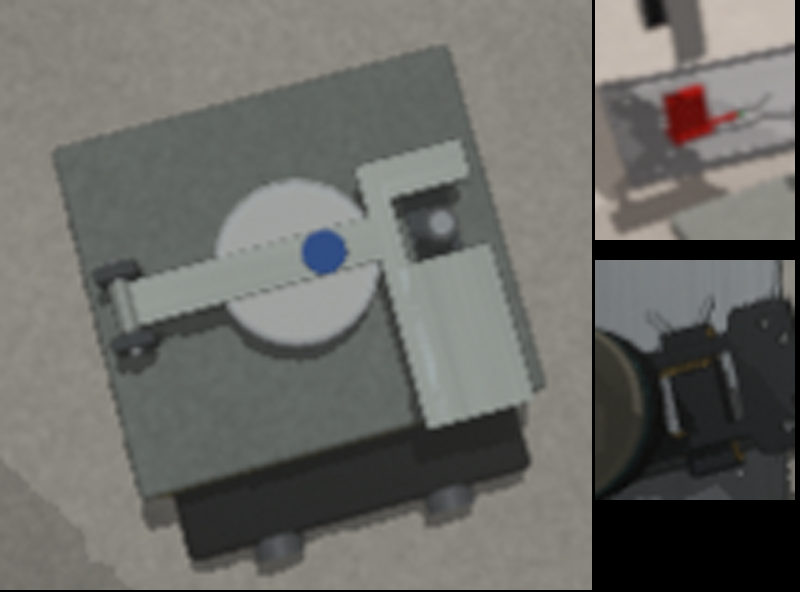

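The bar lies flat; spot at (324,251), post at (440,223), pad corners visible at (357,172), (462,141), (536,392), (428,427). Jaws straddle the tab.

Run:
```python
from h import *
from scipy.optimize import least_squares
np.set_printoptions(precision=4,suppress=True)
cv=lambda p:np.array(p)/3.7+[240,205]-.37
S=[((54,150),(.1,.115,.085)),((447,45),(.1,-.115,.085)),((544,386),(-.1,-.115,.085)),((147,497),(-.1,.115,.085)),
((357,172),(.04,-.05,.126)),((462,141),(.04,-.102,.126)),((536,392),(-.105,-.102,.126)),((428,427),(-.105,-.05,.126)),((324,251),(0,-.015,.126))]
W=np.array([onz("top",cv(p),l[2])[:2] for p,l in S]);L=np.array([l[:2] for _,l in S])
def T(q,P):
    c,s=np.cos(q[2]),np.sin(q[2]); return P@np.array([[c,s],[-s,c]])+q[:2]
for n,sl in(("all",slice(0,9)),("bar",slice(4,9))):
    r=least_squares(lambda q:(T(q,L[sl])-W[sl]).ravel(),[.5,0,.25]);q=r.x
    print(n,q[:2],np.degrees(q[2]),(r.fun*1e3).reshape(-1,2).tolist(),"neck",T(q,np.array([0,-.078])))
    w=onz("top",cv((440,223)),.147)[:2];c,s=np.cos(q[2]),np.sin(q[2]);print("post",w,np.array([[c,s],[-s,c]])@(w-q[:2]))
```

```text
all [0.5426 0.0165] 16.22418652641217 [[0.3402998347181718, 2.5372115239006563], [1.1860877934785075, 0.6019380000971547], [-0.9677665885587938, -1.1466382529920216], [-2.108898463055342, 4.012440105927634], [4.522050831469837, -4.4342943096224445], [1.2102808935468001, 2.1281568204555565], [-4.132349387390266, 1.270291752336672], [0.6074955190260578, -5.825237239797984], [-0.6572004332335846, 0.8561315996977805]] neck [ 0.5644 -0.0584]
post [ 0.561  -0.0595] [-0.0036 -0.0781]
bar [0.5422 0.0177] 16.304817462287925 [[4.167339040086593, -3.1495801362527303], [0.925818742862683, 3.4333661895544902], [-4.359661473060106, 2.3796127002549268], [0.30993379265698007, -4.736411487608935], [-1.0434301014496938, 2.073012744634922]] neck [ 0.5641 -0.0571]
post [ 0.561  -0.0595] [-0.0037 -0.0794]
```

Call:
{"fn": "send_rows", "kwargs": {
  "motion": [
    [0.5,2.7,-1.7,20,0,0,0],
    [0.5,0,0,20,0,0,0],
    [0.5,0,0,15,0,0,0],
    [0.5,0,0,6,0,0,0],
    [0.5,0,0,0,0,0,0],
    [1,0,0,0,0,0,0],
    [1,0,0,0,0,0,0],
    [1,0,0,0,0,0,0],
    [1,0,0,0,0,0,0],
    [1,0,0,0,0,0,0]
  ],
  "squeeze": 35
}}

```text
time_s: 7.27
tcp_pos: [0.4445, 0.2982, 0.0299]
tool_rot: [-180.0, -0.1, 16.0]
wrist_force: [0.2, -0.5, 0.0]
width: 0.0174
grip_force: 0.0
```

Call:
{"fn": "send_rows", "kwargs": {
  "motion": [
    [1,0,0,0,0,0,0],
    [1,0,0,0,0,0,0],
    [1,0,0,0,0,0,0]
  ]
}}

```text
time_s: 7.52
tcp_pos: [0.4443, 0.2981, 0.0296]
tool_rot: [-180.0, -0.0, 16.0]
wrist_force: [-0.4, 0.0, 5.2]
width: 0.0119
grip_force: 35.0
```

Call:
{"fn": "send_rows", "kwargs": {
  "motion": [
    [1,0,0,-15,0,0,0],
    [1,0,0,-25,0,0,0],
    [1,0,0,-35,0,0,0],
    [1,0,0,-35,0,0,0],
    [1,0,0,-35,0,0,0],
    [1,0,0,-25,0,0,0],
    [1,-6.2,20,0,0,0,0],
    [1,-6.2,30,0,0,0,0],
    [1,-6.2,30,0,0,0,0],
    [1,-6.2,30,0,0,0,0],
    [1,-6.2,30,0,0,0,0],
    [1,-6.2,30,0,0,0,0]
  ]
}}

```text
time_s: 8.52
tcp_pos: [0.4547, 0.1228, 0.199]
tool_rot: [180.0, 0.0, 16.0]
wrist_force: [-0.2, 0.1, -0.1]
width: 0.0116
grip_force: 35.0
```

Call:
{"fn": "send_rows", "kwargs": {
  "motion": [
    [1,-6.2,30,0,0,0,0],
    [1,-6.2,30,0,0,0,0],
    [1,-6.2,30,0,0,0,0],
    [1,-6.2,30,0,0,0,0],
    [1,-6.2,30,0,0,0,0],
    [1,-6.2,30,0,0,0,0],
    [1,0,15,0,0,0,0],
    [1,0,11,0,0,0,0],
    [1,0,0,0,0,0,0],
    [1,0,0,0,0,0,0]
  ]
}}

```text
time_s: 9.35
tcp_pos: [0.4759, -0.0833, 0.199]
tool_rot: [-180.0, 0.0, 16.0]
wrist_force: [-0.1, 0.8, 0.1]
width: 0.0118
grip_force: 35.0
```

Run:
```python
from h import *
s=observe();print(s["tcp_pos"],s["tool_rot"],s["wrist_force"],s["wrist_torque"],s["width"])
im=capture("top")
im2=capture("side")
a=cv2.resize(im[195:325,310:440],None,fx=3,fy=3,interpolation=cv2.INTER_CUBIC)
b=cv2.resize(im2[170:300,220:350],None,fx=3,fy=3,interpolation=cv2.INTER_CUBIC)
cv2.imwrite("pics/crop3.png",np.hstack([a,b])[:,:,::-1])
for n in("top","side"):
  for t in("clip_throat","clip_grip","clip","bulge"): print(n,t,[(x["uv"],round(x["p"],2)) for x in landmark_of(n,t)[:1]])
```

```text
[ 0.4758881  -0.08334619  0.19896882] [-1.79950523e+02  2.09272216e-02  1.59676161e+01] [-0.13312242  0.80851282  0.05193176] [0.05537392 0.01297321 0.03392034] 0.011763968364247448
top clip_throat [([459.3, 300.2], 0.55)]
top clip_grip []
top clip [([363.7, 287.2], 0.51)]
top bulge [([360.6, 262.7], 0.62)]
side clip_throat [([293.0, 238.5], 0.92)]
side clip_grip [([264.3, 238.1], 0.68)]
side clip [([285.8, 237.2], 0.74)]
side bulge [([311.2, 239.6], 0.59)]
```

View pics/crop3.png

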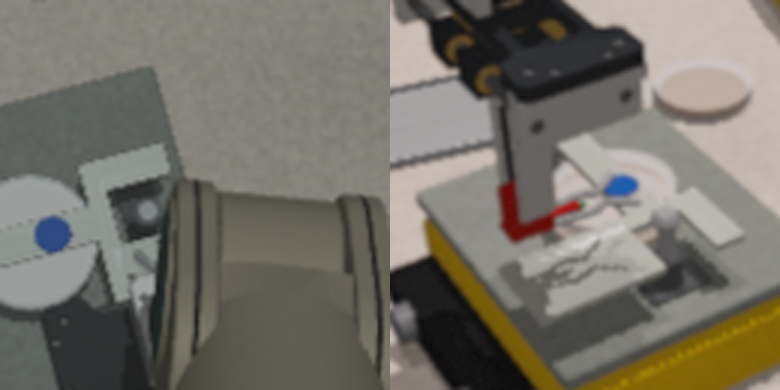

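Held level; in the side view the arm tips point at the post, in the top view one arm tip shows at about (134,252) of the crop.

Run:
```python
from h import *
np.set_printoptions(precision=4,suppress=True)
t=np.array([.4759,-.0833]);c,s=np.cos(np.radians(16)),np.sin(np.radians(16));R=np.array([[c,s],[-s,c]])
for n,uv,z in(("side",(293,238.5),.175),("side",(285.8,237.2),.1725),("side",(264.3,238.1),.1915),("top",np.array((134,250))/3+[310,195]-.33,.175)):
  print(uv,R@(onz(n,uv,z)[:2]-t))
print("post rel tcp",R@(np.array([.561,-.0595])-t), R@(np.array([.5666,-.0562])-t),R@(np.array([.5652,-.0615])-t))
```

```text
(293, 238.5) [ 0.0451 -0.0137]
(285.8, 237.2) [ 0.0379 -0.0002]
(264.3, 238.1) [-0.0045 -0.0045]
[354.3367 278.0033] [0.0635 0.0165]
post rel tcp [ 0.0884 -0.0006] [0.0947 0.001 ] [ 0.0918 -0.0037]
```

Call:
{"fn": "send_rows", "kwargs": {
  "motion": [
    [1,0,0,15,0,0,0],
    [1,0,0,15,0,0,0],
    [1,0,0,9,0,0,0],
    [1,0,0,4,0,0,0],
    [1,0,0,2,0,0,0],
    [1,0,0,0,0,0,0],
    [1,0,0,0,0,0,0]
  ]
}}

```text
time_s: 10.43
tcp_pos: [0.4765, -0.084, 0.1546]
tool_rot: [180.0, -0.0, 16.0]
wrist_force: [0.2, -0.6, -0.9]
width: 0.0118
grip_force: 35.0
```

Call:
{"fn": "send_rows", "kwargs": {
  "motion": [
    [1,0,0,0.5,0,0,0],
    [1,0,0,0,0,0,0]
  ]
}}

```text
time_s: 10.6
tcp_pos: [0.4764, -0.0841, 0.1542]
tool_rot: [180.0, -0.1, 16.0]
wrist_force: [-0.4, -0.6, -1.0]
width: 0.0118
grip_force: 35.0
```

Call:
{"fn": "send_rows", "kwargs": {
  "motion": [
    [1,0,0,0.5,0,0,0],
    [1,0,0,0,0,0,0]
  ]
}}

```text
time_s: 10.77
tcp_pos: [0.4762, -0.084, 0.1534]
tool_rot: [180.0, -0.0, 16.0]
wrist_force: [-0.5, -1.2, -1.3]
width: 0.0115
grip_force: 35.0
```

Call:
{"fn": "send_rows", "kwargs": {
  "motion": [
    [1,0,0,0.5,0,0,0],
    [1,0,0,0,0,0,0]
  ]
}}

```text
time_s: 10.93
tcp_pos: [0.476, -0.084, 0.1527]
tool_rot: [180.0, -0.0, 16.0]
wrist_force: [0.7, 0.6, 0.2]
width: 0.0115
grip_force: 35.0
```

Call:
{"fn": "send_rows", "kwargs": {
  "motion": [
    [1,0,0,0.5,0,0,0],
    [1,0,0,0,0,0,0]
  ]
}}

```text
time_s: 11.1
tcp_pos: [0.4761, -0.084, 0.1526]
tool_rot: [180.0, -0.0, 16.0]
wrist_force: [-1.4, 0.3, 3.1]
width: 0.0117
grip_force: 35.0
```

Call:
{"fn": "send_rows", "kwargs": {
  "motion": [
    [1,0,0,-0.4,0,0,0],
    [1,5,0,0,0,0,0],
    [1,6,0,0,0,0,0],
    [1,6,0,0,0,0,0],
    [1,4,0,0,0,0,0],
    [1,0,0,0,0,0,0]
  ]
}}

```text
time_s: 11.6
tcp_pos: [0.498, -0.0776, 0.1526]
tool_rot: [180.0, -0.1, 16.0]
wrist_force: [0.7, -0.3, 0.7]
width: 0.0116
grip_force: 35.0
```

Call:
{"fn": "send_rows", "kwargs": {
  "motion": [
    [1,2,0,0,0,0,0],
    [1,1,0,0,0,0,0],
    [1,1,0,0,0,0,0],
    [1,0,0,0,0,0,0]
  ]
}}

```text
time_s: 11.93
tcp_pos: [0.4994, -0.0773, 0.1526]
tool_rot: [-180.0, 0.1, 16.0]
wrist_force: [-1.9, -0.8, 2.3]
width: 0.0119
grip_force: 35.0
```

Call:
{"fn": "send_rows", "kwargs": {
  "motion": [
    [1,1,0,0,0,0,0],
    [1,1,0,0,0,0,0],
    [1,0,0,0,0,0,0]
  ]
}}

```text
time_s: 12.18
tcp_pos: [0.5026, -0.0764, 0.1526]
tool_rot: [180.0, -0.1, 16.0]
wrist_force: [-0.3, -0.1, 1.0]
width: 0.0121
grip_force: 35.0
```

Call:
{"fn": "send_rows", "kwargs": {
  "motion": [
    [1,1,0,0,0,0,0],
    [1,1,0,0,0,0,0],
    [1,0,0,0,0,0,0]
  ]
}}

```text
time_s: 12.43
tcp_pos: [0.5043, -0.0759, 0.1526]
tool_rot: [180.0, -0.0, 16.0]
wrist_force: [-2.2, -0.4, 1.6]
width: 0.0117
grip_force: 35.0
```

Call:
{"fn": "send_rows", "kwargs": {
  "motion": [
    [1,1,0,0,0,0,0],
    [1,1,0,0,0,0,0],
    [1,0,0,0,0,0,0]
  ]
}}

```text
time_s: 12.68
tcp_pos: [0.5064, -0.0753, 0.1526]
tool_rot: [180.0, -0.1, 16.0]
wrist_force: [-1.0, -0.1, 1.4]
width: 0.0115
grip_force: 35.0
```

Call:
{"fn": "send_rows", "kwargs": {
  "motion": [
    [1,1,0,0,0,0,0],
    [1,0,0,0,0,0,0]
  ]
}}

```text
time_s: 12.85
tcp_pos: [0.5071, -0.0751, 0.1526]
tool_rot: [180.0, -0.0, 16.0]
wrist_force: [-2.1, -1.0, 2.0]
width: 0.0116
grip_force: 35.0
```

Call:
{"fn": "send_rows", "kwargs": {
  "motion": [
    [1,1,0,0,0,0,0],
    [1,0,0,0,0,0,0]
  ]
}}

```text
time_s: 13.02
tcp_pos: [0.5081, -0.0748, 0.1526]
tool_rot: [180.0, -0.0, 16.0]
wrist_force: [-1.0, 0.4, 0.1]
width: 0.0119
grip_force: 35.0
```

Call:
{"fn": "send_rows", "kwargs": {
  "motion": [
    [1,1,0,0,0,0,0],
    [1,0,0,0,0,0,0]
  ]
}}

```text
time_s: 13.18
tcp_pos: [0.5091, -0.0745, 0.1526]
tool_rot: [180.0, -0.0, 16.0]
wrist_force: [-0.8, -0.7, 1.6]
width: 0.0118
grip_force: 35.0
```

Call:
{"fn": "send_rows", "kwargs": {
  "motion": [
    [1,1,0,0,0,0,0],
    [1,0,0,0,0,0,0]
  ]
}}

```text
time_s: 13.35
tcp_pos: [0.5101, -0.0743, 0.1526]
tool_rot: [180.0, -0.0, 16.0]
wrist_force: [-1.0, -0.1, -0.1]
width: 0.0116
grip_force: 35.0
```

Call:
{"fn": "send_rows", "kwargs": {
  "motion": [
    [1,1,0,0,0,0,0],
    [1,0,0,0,0,0,0]
  ]
}}

```text
time_s: 13.52
tcp_pos: [0.5105, -0.0741, 0.1526]
tool_rot: [-180.0, 0.0, 16.0]
wrist_force: [-1.9, 0.0, 2.3]
width: 0.0117
grip_force: 35.0
```

Call:
{"fn": "send_rows", "kwargs": {
  "motion": [
    [1,1,0,0,0,0,0],
    [1,0,0,0,0,0,0]
  ]
}}

```text
time_s: 13.68
tcp_pos: [0.5109, -0.074, 0.1526]
tool_rot: [-180.0, 0.1, 16.0]
wrist_force: [-4.6, -0.8, 4.8]
width: 0.0121
grip_force: 35.0
```

Call:
{"fn": "send_rows", "kwargs": {
  "motion": [
    [1,1,0,0,0,0,0],
    [1,0,0,0,0,0,0]
  ]
}}

```text
time_s: 13.85
tcp_pos: [0.5112, -0.0739, 0.1526]
tool_rot: [-180.0, 0.2, 16.0]
wrist_force: [-5.3, -2.1, 5.0]
width: 0.0115
grip_force: 35.0
```

Call:
{"fn": "send_rows", "kwargs": {
  "motion": [
    [1,1,0,0,0,0,0],
    [1,0,0,0,0,0,0]
  ]
}}

```text
time_s: 14.02
tcp_pos: [0.5114, -0.0739, 0.1526]
tool_rot: [-180.0, 0.2, 15.9]
wrist_force: [-7.3, -3.0, 8.1]
width: 0.0119
grip_force: 35.0
```

Call:
{"fn": "send_rows", "kwargs": {
  "motion": [
    [1,0,0,-0.5,0,0,0],
    [1,0,0,-0.5,0,0,0],
    [1,0,0,0,0,0,0]
  ]
}}

```text
time_s: 14.27
tcp_pos: [0.5123, -0.0734, 0.153]
tool_rot: [-180.0, 0.1, 16.0]
wrist_force: [-4.9, -1.3, -0.3]
width: 0.0117
grip_force: 35.0
```

Good: vertical load gone. Keep pushing.

Call:
{"fn": "send_rows", "kwargs": {
  "motion": [
    [1,1,0,0,0,0,0],
    [1,0,0,0,0,0,0]
  ]
}}

```text
time_s: 14.43
tcp_pos: [0.513, -0.0732, 0.1529]
tool_rot: [-180.0, 0.2, 16.0]
wrist_force: [-5.0, -2.4, -1.8]
width: 0.0116
grip_force: 35.0
```

Call:
{"fn": "send_rows", "kwargs": {
  "motion": [
    [1,1,0,0,0,0,0],
    [1,0,0,0,0,0,0]
  ]
}}

```text
time_s: 14.6
tcp_pos: [0.5133, -0.0731, 0.1528]
tool_rot: [-179.9, 0.3, 16.0]
wrist_force: [-5.7, -2.2, 0.5]
width: 0.0118
grip_force: 35.0
```

Call:
{"fn": "send_rows", "kwargs": {
  "motion": [
    [1,1,0,0,0,0,0],
    [1,0,0,0,0,0,0]
  ]
}}

```text
time_s: 14.77
tcp_pos: [0.5138, -0.0729, 0.1529]
tool_rot: [-179.9, 0.3, 15.9]
wrist_force: [-6.8, -1.9, 1.4]
width: 0.0118
grip_force: 35.0
```

Call:
{"fn": "send_rows", "kwargs": {
  "motion": [
    [1,1,0,0,0,0,0],
    [1,0,0,0,0,0,0]
  ]
}}

```text
time_s: 14.93
tcp_pos: [0.5183, -0.0719, 0.1535]
tool_rot: [180.0, -0.1, 16.0]
wrist_force: [-0.3, 0.0, -1.6]
width: 0.0115
grip_force: 35.0
```

Call:
{"fn": "send_rows", "kwargs": {
  "motion": [
    [1,1,0,-0.2,0,0,0],
    [1,0,0,0,0,0,0]
  ]
}}

```text
time_s: 15.1
tcp_pos: [0.5205, -0.0713, 0.1542]
tool_rot: [180.0, -0.2, 16.0]
wrist_force: [0.8, 0.6, -1.3]
width: 0.012
grip_force: 35.0
```

Call:
{"fn": "send_rows", "kwargs": {
  "motion": [
    [1,1,0,-0.2,0,0,0],
    [1,0,0,0,0,0,0]
  ]
}}

```text
time_s: 15.27
tcp_pos: [0.5206, -0.0712, 0.1543]
tool_rot: [180.0, -0.1, 16.0]
wrist_force: [2.0, 0.5, -1.4]
width: 0.0117
grip_force: 35.0
```

Call:
{"fn": "send_rows", "kwargs": {
  "motion": [
    [1,0,0,0.6,0,0,0],
    [1,0,0,0.6,0,0,0],
    [1,0,0,0,0,0,0]
  ]
}}

```text
time_s: 15.52
tcp_pos: [0.5206, -0.0713, 0.1532]
tool_rot: [180.0, -0.2, 16.0]
wrist_force: [2.2, 1.3, -0.1]
width: 0.0116
grip_force: 35.0
```

Call:
{"fn": "send_rows", "kwargs": {
  "motion": [
    [1,1,0,0,0,0,0],
    [1,0,0,0,0,0,0]
  ]
}}

```text
time_s: 15.68
tcp_pos: [0.5207, -0.0712, 0.1529]
tool_rot: [180.0, -0.0, 16.0]
wrist_force: [1.8, 0.6, -0.5]
width: 0.0116
grip_force: 35.0
```

Call:
{"fn": "send_rows", "kwargs": {
  "motion": [
    [1,1,0,0,0,0,0],
    [1,0,0,0,0,0,0]
  ]
}}

```text
time_s: 15.85
tcp_pos: [0.5209, -0.0711, 0.1526]
tool_rot: [-180.0, 0.0, 16.0]
wrist_force: [0.3, 0.4, 0.1]
width: 0.0118
grip_force: 35.0
```

Call:
{"fn": "send_rows", "kwargs": {
  "motion": [
    [1,1,0,0,0,0,0],
    [1,0,0,0,0,0,0]
  ]
}}

```text
time_s: 16.02
tcp_pos: [0.521, -0.0711, 0.1527]
tool_rot: [-180.0, 0.1, 16.0]
wrist_force: [-1.3, -0.2, 2.0]
width: 0.0116
grip_force: 35.0
```

Call:
{"fn": "send_rows", "kwargs": {
  "motion": [
    [1,1,0,0,0,0,0],
    [1,0,0,0,0,0,0]
  ]
}}

```text
time_s: 16.18
tcp_pos: [0.5227, -0.0706, 0.1527]
tool_rot: [-180.0, 0.0, 16.0]
wrist_force: [-1.3, -0.8, -0.6]
width: 0.0119
grip_force: 35.0
```

Call:
{"fn": "send_rows", "kwargs": {
  "motion": [
    [1,1,0,0,0,0,0],
    [1,0,0,0,0,0,0]
  ]
}}

```text
time_s: 16.35
tcp_pos: [0.5246, -0.07, 0.1527]
tool_rot: [180.0, -0.0, 16.0]
wrist_force: [-0.6, 0.7, -0.2]
width: 0.0115
grip_force: 35.0
```

Call:
{"fn": "send_rows", "kwargs": {
  "motion": [
    [1,1,0,0,0,0,0],
    [1,0,0,0,0,0,0]
  ]
}}

```text
time_s: 16.52
tcp_pos: [0.5254, -0.0698, 0.1527]
tool_rot: [180.0, -0.0, 16.0]
wrist_force: [-0.0, -0.8, -1.0]
width: 0.0118
grip_force: 35.0
```

Call:
{"fn": "send_rows", "kwargs": {
  "motion": [
    [1,0.7,0,0,0,0,0],
    [1,0,0,0,0,0,0]
  ]
}}

```text
time_s: 16.68
tcp_pos: [0.5257, -0.0697, 0.1527]
tool_rot: [-180.0, 0.0, 16.0]
wrist_force: [-0.7, 0.1, -0.4]
width: 0.0116
grip_force: 35.0
```

Call:
{"fn": "send_rows", "kwargs": {
  "motion": [
    [1,0.7,0,0,0,0,0],
    [1,0,0,0,0,0,0]
  ]
}}

```text
time_s: 16.85
tcp_pos: [0.5259, -0.0697, 0.1527]
tool_rot: [-180.0, 0.1, 16.0]
wrist_force: [-2.2, -0.1, 0.6]
width: 0.0112
grip_force: 35.0
```

Call:
{"fn": "send_rows", "kwargs": {
  "motion": [
    [1,0.7,0,0,0,0,0],
    [1,0,0,0,0,0,0]
  ]
}}

```text
time_s: 17.02
tcp_pos: [0.526, -0.0697, 0.1527]
tool_rot: [-180.0, 0.1, 16.0]
wrist_force: [-4.8, -1.6, 1.9]
width: 0.0116
grip_force: 35.0
```

Call:
{"fn": "send_rows", "kwargs": {
  "motion": [
    [1,0.7,0,0,0,0,0],
    [1,0,0,0,0,0,0],
    [1,0,0,0,0,0,0]
  ]
}}

```text
time_s: 17.27
tcp_pos: [0.5261, -0.0697, 0.1527]
tool_rot: [-180.0, 0.2, 15.9]
wrist_force: [-5.8, -0.7, 3.1]
width: 0.0117
grip_force: 35.0
```

Run:
```python
from h import *
im2=capture("side");im=capture("top")
a=cv2.resize(im[215:315,310:410],None,fx=4,fy=4,interpolation=cv2.INTER_CUBIC)
b=cv2.resize(im2[190:290,240:340],None,fx=4,fy=4,interpolation=cv2.INTER_CUBIC)
cv2.imwrite("pics/crop4.png",np.hstack([a,b])[:,:,::-1])
```

```text
(no output)
```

View pics/crop4.png

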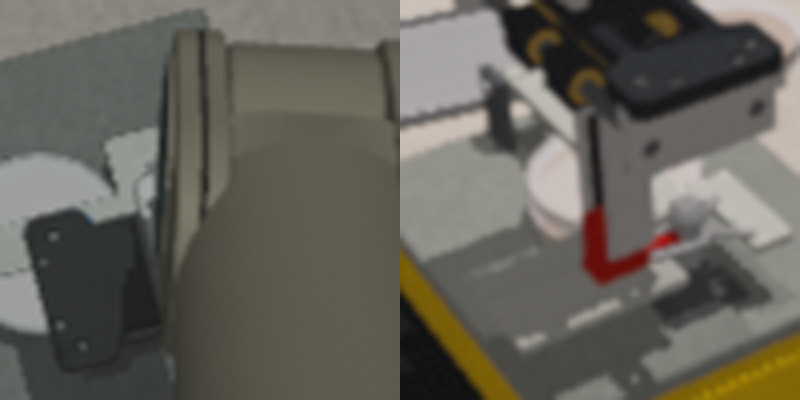

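The clip surrounds the post with the nose against the shank under the bulge. Relieve, let go and rise.

Call:
{"fn": "send_rows", "kwargs": {
  "motion": [
    [1,-1,0,0,0,0,0],
    [1,0,0,0,0,0,0],
    [0.7,0,0,0,0,0,0],
    [0.7,0,0,0,0,0,0],
    [0.7,0,0,0,0,0,0],
    [0.7,0,0,0,0,0,0]
  ]
}}

```text
time_s: 17.87
tcp_pos: [0.5279, -0.0692, 0.1531]
tool_rot: [180.0, -0.1, 16.0]
wrist_force: [0.3, 0.3, 0.3]
width: 0.0275
grip_force: 0.0
```

Call:
{"fn": "send_rows", "kwargs": {
  "motion": [
    [0.7,0,0,-10,0,0,0],
    [0.7,0,0,-20,0,0,0],
    [0.7,0,0,-30,0,0,0],
    [0.7,0,0,-30,0,0,0],
    [0.7,-30,0,0,0,0,0],
    [0.7,-30,20,0,0,0,0],
    [0.7,-20,30,0,0,0,0],
    [0.7,0,40,0,0,0,0],
    [0.7,0,40,0,0,0,0],
    [0.7,0,40,0,0,0,0],
    [0.7,0,40,0,0,0,0],
    [0.7,0,0,0,0,0,0]
  ]
}}

```text
time_s: 18.87
tcp_pos: [0.5081, -0.3031, 0.2436]
tool_rot: [179.6, -0.0, 15.4]
wrist_force: [-0.3, -0.4, 0.2]
width: 0.0282
grip_force: 0.0
```

Run:
```python
from h import *
print(observe()["tcp_pos"],observe()["wrist_force"],observe()["time_s"])
im2=capture("side");im=capture("top")
a=cv2.resize(im[215:315,310:410],None,fx=4,fy=5.5,interpolation=cv2.INTER_CUBIC)
b=cv2.resize(im2[190:290,240:340],None,fx=4,fy=5.5,interpolation=cv2.INTER_CUBIC)
cv2.imwrite("pics/crop5.png",np.hstack([a,b])[:,:,::-1])
```

```text
[ 0.50814462 -0.30309914  0.2435572 ] [-0.2869232  -0.43412882  0.21825018] 18.8667
```

View pics/crop5.png

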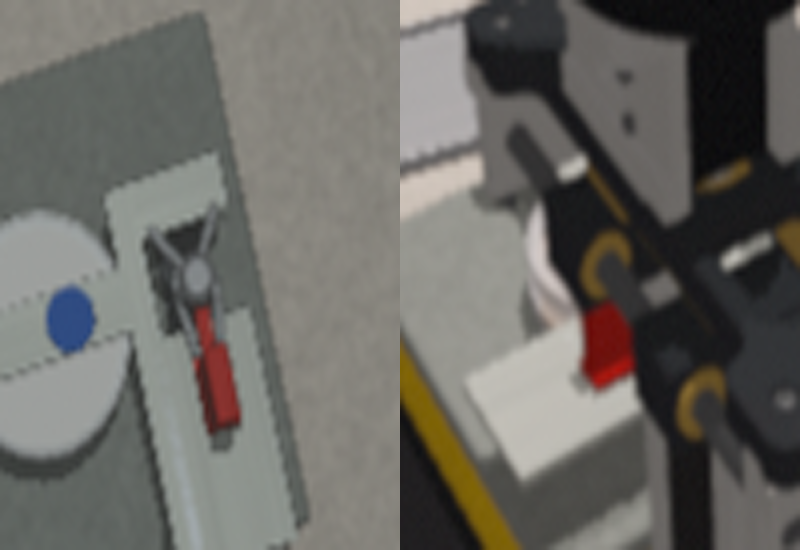

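The top view shows the clip around the post, its nose tight under the bulge at (198,277), lying flat on the lowered bar and free of the gripper.

```bash
python3 -c "
from station import *
print(sign_off())"
```

```text
the job is handed in; nothing more can be done
None
```

The bar is down, the clip snapped over the post and reached its hard stop (about 6 N there; the highest wrist force while pushing was about 11 N), it has been let go, and the job is handed in at about 19 s; sign-off returned no verdict and I couldn't see the tongue to check it directly.

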